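# Pack incubator shelf brackets in alternation and close the hold-down bar

### The job

Finish packing the sterilising cassette: stack the two loose shelf brackets flat, feet down, on the bracket that already lies in it, each with its lip at the opposite end from the one below, so that the pile stays level and balanced between the end plates. Then swing the hinged hold-down bar over and press it down until it rests on the top bracket, and leave the beaker, forceps, lab timer and marker pen where they are.

Things in the scene. Friction and masses are not known exactly. Their poses are not given: they have to be found in the camera images.
- cassette: Fixed steel sterilising cassette: slatted tray 68 mm wide (y), about 190 long (x). Origin: centre of underside, on the bench; z up. Bar hinge at its -x end, carrying handle at +x. Slats 10 mm above the origin. End plates' inner faces at x = -77 and +77 mm, tops 48 mm up, bent outwards. Side rails' inner faces at y = -30 and +30, 16 mm high; open above. A correct pile is 144 mm long.
- bar (a joint): Hold-down bar: U-shaped wire frame, arms at the cassette's y = -36 and +36 mm, joined by a grey sleeve. 0 rad = level, resting on a correct pile of three (goes to -0.35 if nothing is under it); grows as it opens, 1.57 = upright; starts thrown back at 1.75 to 2.0 (stop 2.1). Stiff hinge (0.12 N m): stays where it is left, must be pushed all the way down.
- bar_hinge (a point): The bar's hinge axis, a pin along the cassette's y: this point lies at x = -89 mm, y = 0, z = 53 mm in the cassette's frame.
- bar_mid (a point): Centre of the bar's grey sleeve (14 mm in diameter, 64 mm long along the cassette's y), 92 mm from the hinge axis; at the cassette's x = +3 mm and 53 mm above the bench when the bar is level.
- bracket_in: Bracket already in the cassette, lip at the cassette's +x end (away from the hinge). All three are alike: aluminium angle, about 0.24 kg, 120 mm long (x), 44 wide (y); foot 12 mm thick with two slots; at the +x end a lip 24 mm long, its top 24 mm above the underside. Origin: centre of underside, 60 mm from either end; z up. Centre of mass 8 mm from it towards the lip.
- bracket_in_lip (a point): Centre of the top of that lip: 48 mm along the bracket's x, 24 mm above its underside. Two feet are as high as one lip: a bracket turned end for end lies flat on the foot below, its toe (end without lip) a few mm short of the lower lip and its own lip hanging past the lower foot's end; its centre is about 28 mm along the cassette from the lower one's.
- bracket_1: Loose bracket like bracket_in, lying foot down on the bench; same origin and axes, x towards its lip. Either loose bracket may go on first.
- bracket_1_lip (a point): Centre of the top of bracket_1's lip, 48 mm along its x and 24 mm up.
- bracket_2: Loose bracket like bracket_in, lying foot down on the bench; same origin and axes, x towards its lip.
- bracket_2_lip (a point): Centre of the top of bracket_2's lip, 48 mm along its x and 24 mm up.
- beaker: Small clear beaker, 46 mm in diameter and 59 mm high, a bystander. Origin: centre of its underside.
- forceps: Steel forceps, 131 mm long, lying flat, a bystander. Origin: centre of the underside.
- timer: White lab timer with buttons, 62x66x18 mm, a bystander in front of the cassette. Origin: centre of its underside.
- marker: Marker pen, 134 mm long and 15 mm thick, lying flat, a bystander. Origin: centre of the underside.
There are look-alikes about, which are no part of the job. Leave any purple look-alike of the bracket_1 alone.

How it is judged:
On the way, in this order (a step that is already met when the one before it is completed fails the run):
1. one loose bracket lies level on the first, its lip at the hinge end, and is let go ((((z of bracket_in in the frame of cassette between 0.005 and 0.015 m and y of bracket_in in the frame of cassette between -0.012 and 0.012 m and angle between bracket_in's own z axis and vertical below 0.06 rad and x of bracket_in_lip in the frame of cassette above 0.04 m and angle between the x axis of bracket_in and the x axis of cassette, either way round below 0.15 rad) and (z of bracket_1 in the frame of cassette between 0.017 and 0.027 m and y of bracket_1 in the frame of cassette between -0.012 and 0.012 m and angle between bracket_1's own z axis and vertical below 0.06 rad and x of bracket_1_lip in the frame of cassette below -0.04 m and angle between the x axis of bracket_1 and the x axis of cassette, either way round below 0.15 rad) and contact force between bracket_1 and the fingers below 0.05 N and linear speed of bracket_1 below 0.02 m/s) or ((z of bracket_in in the frame of cassette between 0.005 and 0.015 m and y of bracket_in in the frame of cassette between -0.012 and 0.012 m and angle between bracket_in's own z axis and vertical below 0.06 rad and x of bracket_in_lip in the frame of cassette above 0.04 m and angle between the x axis of bracket_in and the x axis of cassette, either way round below 0.15 rad) and (z of bracket_2 in the frame of cassette between 0.017 and 0.027 m and y of bracket_2 in the frame of cassette between -0.012 and 0.012 m and angle between bracket_2's own z axis and vertical below 0.06 rad and x of bracket_2_lip in the frame of cassette below -0.04 m and angle between the x axis of bracket_2 and the x axis of cassette, either way round below 0.15 rad) and contact force between bracket_2 and the fingers below 0.05 N and linear speed of bracket_2 below 0.02 m/s))), for 0.2 s.
2. the other lies level on top, its lip away from the hinge, and is let go ((((z of bracket_in in the frame of cassette between 0.005 and 0.015 m and y of bracket_in in the frame of cassette between -0.012 and 0.012 m and angle between bracket_in's own z axis and vertical below 0.06 rad and x of bracket_in_lip in the frame of cassette above 0.04 m and angle between the x axis of bracket_in and the x axis of cassette, either way round below 0.15 rad) and (z of bracket_1 in the frame of cassette between 0.017 and 0.027 m and y of bracket_1 in the frame of cassette between -0.012 and 0.012 m and angle between bracket_1's own z axis and vertical below 0.06 rad and x of bracket_1_lip in the frame of cassette below -0.04 m and angle between the x axis of bracket_1 and the x axis of cassette, either way round below 0.15 rad) and (z of bracket_2 in the frame of cassette between 0.029 and 0.039 m and y of bracket_2 in the frame of cassette between -0.012 and 0.012 m and angle between bracket_2's own z axis and vertical below 0.06 rad and x of bracket_2_lip in the frame of cassette above 0.04 m and angle between the x axis of bracket_2 and the x axis of cassette, either way round below 0.15 rad) and contact force between each of bracket_1, bracket_2 and the fingers below 0.05 N and linear speed of each of bracket_1, bracket_2 below 0.02 m/s) or ((z of bracket_in in the frame of cassette between 0.005 and 0.015 m and y of bracket_in in the frame of cassette between -0.012 and 0.012 m and angle between bracket_in's own z axis and vertical below 0.06 rad and x of bracket_in_lip in the frame of cassette above 0.04 m and angle between the x axis of bracket_in and the x axis of cassette, either way round below 0.15 rad) and (z of bracket_2 in the frame of cassette between 0.017 and 0.027 m and y of bracket_2 in the frame of cassette between -0.012 and 0.012 m and angle between bracket_2's own z axis and vertical below 0.06 rad and x of bracket_2_lip in the frame of cassette below -0.04 m and angle between the x axis of bracket_2 and the x axis of cassette, either way round below 0.15 rad) and (z of bracket_1 in the frame of cassette between 0.029 and 0.039 m and y of bracket_1 in the frame of cassette between -0.012 and 0.012 m and angle between bracket_1's own z axis and vertical below 0.06 rad and x of bracket_1_lip in the frame of cassette above 0.04 m and angle between the x axis of bracket_1 and the x axis of cassette, either way round below 0.15 rad) and contact force between each of bracket_2, bracket_1 and the fingers below 0.05 N and linear speed of each of bracket_2, bracket_1 below 0.02 m/s))), for 0.2 s.
At the end, for the whole second after the job is handed in: All three brackets lie stacked in the cassette: height within 5 mm, level within 0.06 rad, within 12 mm and 0.15 rad of its middle line; the middle one's lip at the hinge end, the others' at the far end. The bar is level within 0.05 rad on the top foot. All is released and at rest ((((z of bracket_in in the frame of cassette between 0.005 and 0.015 m and y of bracket_in in the frame of cassette between -0.012 and 0.012 m and angle between bracket_in's own z axis and vertical below 0.06 rad and x of bracket_in_lip in the frame of cassette above 0.04 m and angle between the x axis of bracket_in and the x axis of cassette, either way round below 0.15 rad) and (z of bracket_1 in the frame of cassette between 0.017 and 0.027 m and y of bracket_1 in the frame of cassette between -0.012 and 0.012 m and angle between bracket_1's own z axis and vertical below 0.06 rad and x of bracket_1_lip in the frame of cassette below -0.04 m and angle between the x axis of bracket_1 and the x axis of cassette, either way round below 0.15 rad) and (z of bracket_2 in the frame of cassette between 0.029 and 0.039 m and y of bracket_2 in the frame of cassette between -0.012 and 0.012 m and angle between bracket_2's own z axis and vertical below 0.06 rad and x of bracket_2_lip in the frame of cassette above 0.04 m and angle between the x axis of bracket_2 and the x axis of cassette, either way round below 0.15 rad) and contact force between each of bracket_1, bracket_2 and the fingers below 0.05 N and linear speed of each of bracket_1, bracket_2 below 0.02 m/s) or ((z of bracket_in in the frame of cassette between 0.005 and 0.015 m and y of bracket_in in the frame of cassette between -0.012 and 0.012 m and angle between bracket_in's own z axis and vertical below 0.06 rad and x of bracket_in_lip in the frame of cassette above 0.04 m and angle between the x axis of bracket_in and the x axis of cassette, either way round below 0.15 rad) and (z of bracket_2 in the frame of cassette between 0.017 and 0.027 m and y of bracket_2 in the frame of cassette between -0.012 and 0.012 m and angle between bracket_2's own z axis and vertical below 0.06 rad and x of bracket_2_lip in the frame of cassette below -0.04 m and angle between the x axis of bracket_2 and the x axis of cassette, either way round below 0.15 rad) and (z of bracket_1 in the frame of cassette between 0.029 and 0.039 m and y of bracket_1 in the frame of cassette between -0.012 and 0.012 m and angle between bracket_1's own z axis and vertical below 0.06 rad and x of bracket_1_lip in the frame of cassette above 0.04 m and angle between the x axis of bracket_1 and the x axis of cassette, either way round below 0.15 rad) and contact force between each of bracket_2, bracket_1 and the fingers below 0.05 N and linear speed of each of bracket_2, bracket_1 below 0.02 m/s)) and value of joint bar between -0.05 and 0.05 rad and velocity of joint bar below 0.05 rad/s and linear speed of bracket_in below 0.02 m/s); the robot touches nothing.
It fails at once if the beaker is shifted by more than 30 mm (distance of beaker from where it was at the start of the episode above 0.03 m).
It fails at once if the forceps is shifted by more than 30 mm (distance of forceps from where it was at the start of the episode above 0.03 m).
It fails at once if the lab timer is shifted by more than 30 mm (distance of timer from where it was at the start of the episode above 0.03 m).
It fails at once if the marker pen is shifted by more than 30 mm (distance of marker from where it was at the start of the episode above 0.03 m).
It also fails if it takes over 70 s, if anything falls off the work surface, if the arm or the gripper's body presses on something with over 40 N, if the wrist force passes 120 N, or if a joint passes its speed limit or range.

### The arm

A 6-joint arm with a two-finger parallel gripper is mounted at the origin on a cart in front of the work surface, level with it; the furniture and walls round the work are solid. World frame = base frame: x ahead of the robot, y to its left, z up, the work surface at z = 0. Lengths are in m, angles in rad, forces in N, time in s.
With the tool pointing down it reaches from about 0.3 to 0.875 m from the base axis. Payload 6.4 kg.
Tool frame: the origin (TCP) lies midway between the tips of the shut fingers; the grasp point (between the pads) lies 19 mm behind it; z points along the fingers, y is the line along which they close (so a half turn about z gives the same grasp; the last joint's range is limited). The gripper opens to 85 mm and grips with 20 to 120 N. Pads are 22 mm wide; open, the fingers measure 114 mm over their backs; the gripper's body (76 mm by 85 mm) begins 54 mm behind the grasp point. The pads swing forward as they close: fully open they stand 13 mm farther back than shut.
Start: joints at [-1.393, 0.181, 1.607, -0, 1.354, -0.206], TCP at [0.215, -0.533, 0.231] pointing down, gripper open.
Joint ranges: [-2.99, 2.99], [-0.89, 2.07], [0.3, 2.58], [-1.14, 4.28], [0, 2.63], [-3.12, 3.12]. Speed limits (rad/s): [2.57, 2.57, 3.01, 3.14, 3.14, 3.14].

### API

Orientations are given as a unit quaternion [w, x, y, z].
In Python, from bench import sensors, vision, ctrl gives the robot as it stands.
- The arm moves only by the tool carry_out, never from a script. Its argument "deltas" is text: rows parted by semicolons, each of 7 numbers parted by spaces: the shift along the tool's x, y, z in mm, then the turn, a rotation vector about the tool's x, y, z in rad, then the closure, from 0 (fully open) to 1 (shut). In form: tx ty tz ax ay az claw; .... A call has 1 to 12 rows; each row is the pose to reach, as a shift and turn from the pose commanded when the call began, along the tool's axes at that moment; what a row does not reach only later rows make up. A row lasts 1/8 s, in which the tool goes at most 62.5 mm and 10.7 degrees, less where a joint would pass 70% of its speed; a pose out of reach is approached as far as the arm can. A call with a gripper value outside its range is refused whole. The fingers move at their own pace and stop on an object; the grip force is fixed at half the most. Time passes only in rows, so rows that repeat a pose let the fingers close. It gives the time, the measured TCP pose, the force, the opening and the grip force at its end, in the units of the state.
- sensors.get_obs(): the state, without advancing time (a new reading comes with each control period).
- vision.camera(name): name is "scene" or "top"; returns the picture (384x512x3 uint8, blue, green, red); there is no depth.
- vision.camera_model(name): a dict with "K" (3x3 intrinsics, pixels), "k1" (the pictures are not rectified: a ray, as slopes to the right and down, at radius r is drawn at 1 + k1 r^2 times it, then the intrinsics apply), "extrinsics" (4x4, takes a point from world to camera coordinates). Camera axes: x right, y down, z forward; pixel columns grow to the right and rows downward; lengths in m; the calibration is good to about 2 mm. A picture is of the moment at which its call begins. camera_model takes no time and is no camera call.
- ctrl.hand_in(): hands the job in; it is judged then, once.
The state is a dict: "time_s": time; "q": joint angles; "dq": joint speeds; "joint_efforts": joint torques, N m; "eef_pos": TCP position; "eef_rot": TCP orientation; "wrist_force": force on the tool from outside, world axes, zero at the start; "torque": the same for the moment, N m; "opening": opening from 0.0 (shut) to 1.0 (fully open); "grasp_force": force on a finger pad.
Only numpy, scipy, OpenCV 4.12 (cv2) and the standard library are available. Lean on these libraries where they do the work, as an engineer would, in place of code of your own. Each camera call takes 0.05 s, during which the arm holds its last target. There are 200 camera calls.

## Working session

There is one attempt and no reset: what is moved stays moved. The work goes in short steps, Python scripts to look and compute and a tool call to move; the robot and the scene stay as the last step left them, time stands still between calls to the robot, and variables do not carry over. Pictures are saved under pics/ and viewed, at most 10 in all, crops included, and the job is handed in when it is done.

Besides the shell and the picture viewer there is one more tool, called after "Emit:" as a command line: name --argument value ..., lists and objects as JSON in quotes. carry_out: Moves the arm, as the interface text tells. Its arguments: {"type":"object","properties":{"deltas":{"type":"string"}},"required":["deltas"]}

```bash
mkdir -p pics; cat > h.py <<'E'
import numpy as np, cv2
from bench import sensors, vision, ctrl
def cam(n,f=None):
    im=vision.camera(n)
    if f: cv2.imwrite('pics/'+f,im)
    return im
def ray(n,uv):
    m=vision.camera_model(n);K=np.array(m['K']);E=np.array(m['extrinsics'])
    d=np.linalg.solve(K,np.array([uv[0],uv[1],1.]))[:2];s=d.copy()
    for _ in range(20): s=d/(1+m['k1']*(s@s))
    R=E[:3,:3];return -R.T@E[:3,3], R.T@np.array([s[0],s[1],1])
def onz(n,uv,z):
    o,d=ray(n,uv);return o+d*(z-o[2])/d[2]
def tri(a,b):  # pixel in scene, pixel in top
    o1,d1=ray('scene',a);o2,d2=ray('top',b)
    d1/=np.linalg.norm(d1);d2/=np.linalg.norm(d2)
    t=np.linalg.lstsq(np.c_[d1,-d2],o2-o1,rcond=None)[0]
    p,q=o1+t[0]*d1,o2+t[1]*d2
    return (p+q)/2,np.linalg.norm(p-q)
def proj(n,P):
    m=vision.camera_model(n);E=np.array(m['extrinsics']);c=E[:3,:3]@np.array(P)+E[:3,3]
    s=c[:2]/c[2];s=s*(1+m['k1']*(s@s));return (np.array(m['K'])@[s[0],s[1],1])[:2]
E
python3 - <<'E'
from h import *
a=cam('scene','s0.png');b=cam('top','t0.png')
for n,i in(('s0',a),('t0',b)): cv2.imwrite(f'pics/{n}b.png',cv2.resize(i,(800,600),interpolation=cv2.INTER_CUBIC))
for n in('scene','top'):
    m=vision.camera_model(n);E=np.array(m['extrinsics']);print(n,-E[:3,:3].T@E[:3,3],E[:3,:3].round(2).tolist(),m['K'],m['k1'])
print(sensors.get_obs())
E
```

```text
scene [0.10825712 0.72437629 0.53123568] [[-0.84, -0.54, -0.02], [-0.26, 0.44, -0.86], [0.48, -0.72, -0.51]] [[394.848048     0.         253.99970401]
 [  0.         394.848048   193.97097297]
 [  0.           0.           1.        ]] -0.06820267169114957
top [0.40698219 0.06816045 0.91998631] [[0.01, -1.0, -0.01], [-0.99, -0.01, -0.15], [0.15, 0.01, -0.99]] [[384.1180245    0.         258.28999479]
 [  0.         384.1180245  194.75842153]
 [  0.           0.           1.        ]] -0.11454594162432695
{'time_s': 0.1, 'q': array([-1.39326135e+00,  1.81461913e-01,  1.60789000e+00, -1.37486071e-05,
        1.35378764e+00, -2.06291135e-01]), 'dq': array([ 0.00088287, -0.00228575, -0.00239198, -0.00017193,  0.0014704 ,
       -0.0006644 ]), 'joint_efforts': array([-2.95635646e-04, -4.45880342e+01, -3.52234447e+01, -3.62508990e-04,
        4.17286850e-03,  9.94440050e-07]), 'eef_pos': array([ 0.21525039, -0.53266886,  0.23048566]), 'eef_rot': array([-7.73468631e-04,  9.81640564e-01,  1.90738580e-01,  4.40913826e-06]), 'wrist_force': array([-0.67349812,  0.46557261, -0.32375691]), 'torque': array([ 0.00281718, -0.01090533, -0.0211841 ]), 'grasp_force': 0.0, 'opening': 1.0011496281701628}
```

View pics/s0b.png

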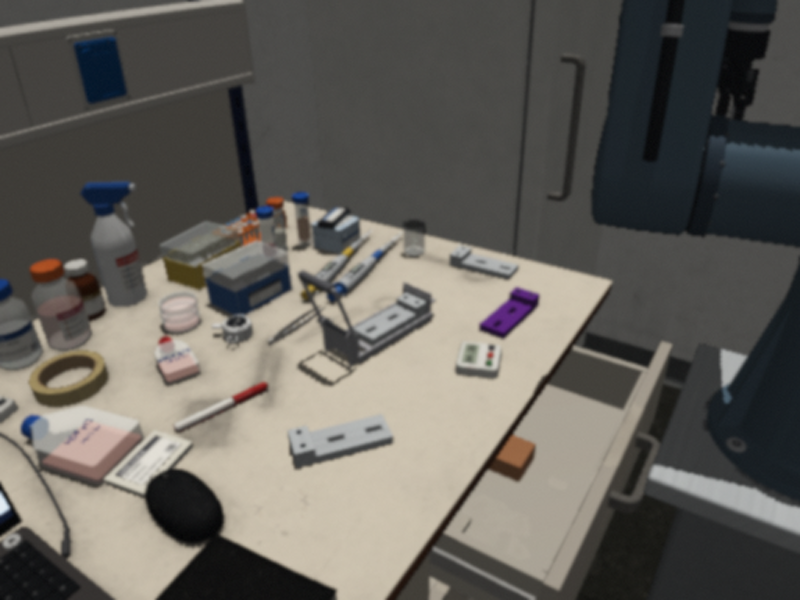

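View pics/t0b.png

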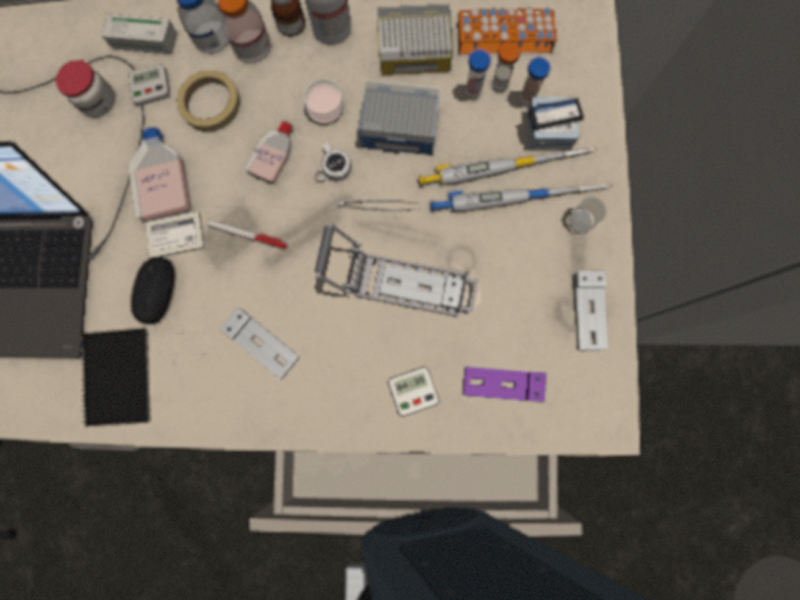

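The two loose grey brackets are at about (260,342) and (590,310) in the enlarged top view. The purple look-alike at (505,384) stays put. The cassette's hinge is at about (335,265) and its handle at about (470,290). I'll enlarge these to confirm and measure.

```bash
python3 - <<'E'
from h import *
b=cv2.imread('pics/t0.png');a=cv2.imread('pics/s0.png')
def crop(i,x,y,w,h,s): 
    c=cv2.resize(i[y:y+h,x:x+w],None,fx=s,fy=s,interpolation=cv2.INTER_CUBIC)
    for k in range(0,w,10): cv2.line(c,(k*s,0),(k*s,6 if k%50 else 14),(0,0,255),1)
    for k in range(0,h,10): cv2.line(c,(0,k*s),(6,k*s),(0,0,255),1)
    return c
M=np.zeros((600,800,3),np.uint8)
def put(c,x,y): M[y:y+c.shape[0],x:x+c.shape[1]]=c
put(crop(b,200,140,110,66,4),0,0)      # cassette top
put(crop(b,138,192,60,55,4),445,0)   # left
put(crop(b,358,165,40,66,4),640,300)
put(crop(a,185,165,100,80,4),0,270)
put(crop(a,180,260,75,40,3),410,270)
put(crop(a,282,152,55,30,4),410,400)
cv2.imwrite('pics/m1.png',M)
hsv=cv2.cvtColor(b,cv2.COLOR_BGR2HSV)
for n,p in dict(bench=(230,220),L=(170,222),R=(377,210),lipR=(377,178),Rend=(377,222)).items(): print(n,b[p[1],p[0]],hsv[p[1],p[0]])
E
```

```text
bench [153 173 187] [ 18  46 187]
L [173 177 180] [ 17  10 180]
R [186 190 192] [ 20   8 192]
lipR [182 187 188] [ 25   8 188]
Rend [183 188 190] [ 21   9 190]
```

View pics/m1.png

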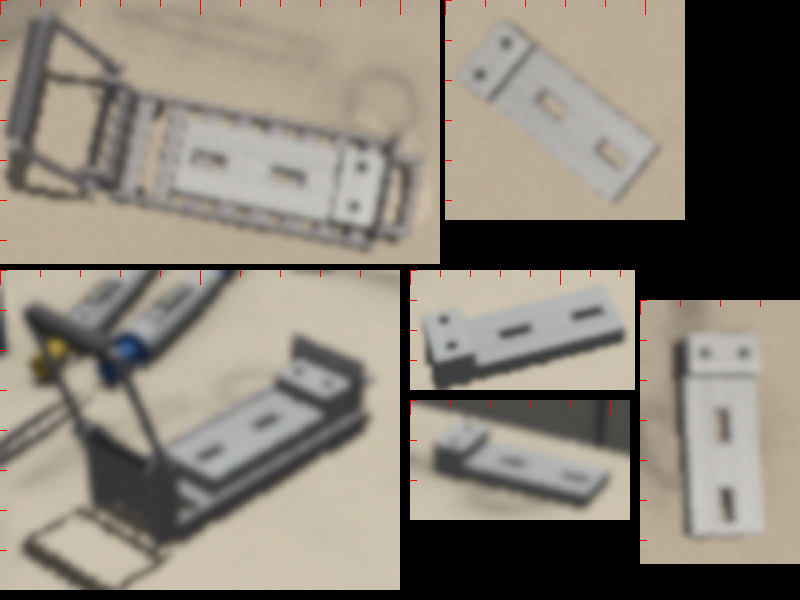

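The enlarged crops confirm two grey loose brackets, each with slots, two lip holes and an upright lip. On the left one (top native ~(167,220)) the lip is at the upper left. On the right one (~(379,199)) the lip is at the top, towards the beaker. bracket_in's lip is at the handle end (~(289,187)). Next I triangulate the holes and slots.

```bash
python3 - <<'E'
from h import *
np.set_printoptions(precision=4,suppress=True)
D=dict(
L=([(191.3,276.7),(194,285.3),(215.3,280.3),(238.7,274.3)],[(153.5,202.75),(146.75,210.75),(164,217.75),(179.5,230)]),
R=([(296.25,158),(292,162),(307.75,167.5),(323.25,171.25)],[(383.75,178.25),(374.25,178),(378.75,196.5),(380,216.25)]),
C=([(260,189.25),(267.5,193.5),(237.5,210.75),(251.5,202.5)],[(290.25,181.75),(288.5,191.75),(252.25,179.5),(272.25,184)]))
for k,(s,t) in D.items():
    print(k)
    P=[]
    for a,b in zip(s,t):
        p,e=tri(a,b);P.append(p);print(p,round(e*1e3,1))
    print(' lens',np.linalg.norm(P[0]-P[1]),np.linalg.norm(P[2]-P[3]))
b=cv2.imread('pics/t0.png')
big=cv2.resize(b,None,fx=4,fy=4,interpolation=cv2.INTER_CUBIC)
hsv=cv2.cvtColor(big,cv2.COLOR_BGR2HSV)
m=((hsv[...,1]<28)&(hsv[...,2]>140)).astype(np.uint8)
m=cv2.morphologyEx(m,cv2.MORPH_CLOSE,np.ones((15,15)))
n,lab,st,ce=cv2.connectedComponentsWithStats(m)
for q,zs in dict(L=(170,222),R=(377,210)).items():
    l=lab[4*zs[1]+2,4*zs[0]+2]
    c=max(cv2.findContours((lab==l).astype(np.uint8),0,2)[0],key=cv2.contourArea)
    bx=(cv2.boxPoints(cv2.minAreaRect(c))+.5)/4-.5
    print(q,st[l],bx.tolist())
    for z in(.012,.024): print(z,np.array([onz('top',u,z)[:2] for u in bx]).tolist())
print('plate/rail')
# hole/slot px at right planes
for k,(s,t) in D.items():
    print(k,[onz('top',u,z+(.010 if k=='C' else 0))[:2].round(4).tolist() for u,z in zip(t,(.024,.024,.012,.012))])
E
```

```text
L
[0.5209 0.3272 0.0209] 1.2
[0.5013 0.3424 0.0212] 1.3
[0.4854 0.3022 0.0097] 3.5
[0.4573 0.2639 0.0087] 2.5
 lens 0.024786990324404706 0.0475536537589019
R
[ 0.5871 -0.2224  0.0252] 0.4
[ 0.5886 -0.2003  0.021 ] 0.6
[ 0.5449 -0.214   0.0084] 1.2
[ 0.4968 -0.2157  0.0081] 1.6
 lens 0.022626293511352934 0.04810882539702441
C
[0.5726 0.0026 0.0349] 2.2
[0.549  0.0062 0.0316] 3.2
[0.58   0.0921 0.0182] 2.5
[0.5703 0.0446 0.0189] 0.9
 lens 0.02417476982378904 0.04843991575254179
L [  566   790   198   180 15117] [[139.91136169433594, 210.53604125976562], [151.9860076904297, 195.71023559570312], [191.5375213623047, 227.92230224609375], [179.46287536621094, 242.74810791015625]]
0.012 [[0.5031168790304769, 0.36250859834777716], [0.5396161000115528, 0.334767933983508], [0.46360952543883027, 0.23511532445803868], [0.4280168878764362, 0.26266467663882176]]
0.024 [[0.5018463573657012, 0.3586184759837858], [0.5378632025131227, 0.33124443385799623], [0.46286113526376865, 0.2329088390332135], [0.4277388920756825, 0.2600940973684941]]
R [ 1477   692    79   206 14612] [[368.5484313964844, 172.68612670898438], [387.4945983886719, 172.30972290039062], [388.5130920410156, 223.57424926757812], [369.5669250488281, 223.95065307617188]]
0.012 [[0.6031026881883065, -0.189422985089655], [0.6048405130610426, -0.23656293627072283], [0.4797144024854834, -0.23453260290267447], [0.4784402145818942, -0.18833183509604717]]
0.024 [[0.6005107482370659, -0.18601874745021302], [0.6022256059149085, -0.23253569428658027], [0.4787531693159012, -0.2305321939227628], [0.47749582115397504, -0.18494201815857247]]
plate/rail
L [[0.521, 0.3266], [0.5016, 0.3419], [0.4867, 0.3026], [0.4582, 0.2638]]
R [[0.5875, -0.2227], [0.5877, -0.1995], [0.5449, -0.2127], [0.4971, -0.2142]]
C [[0.5738, 0.0031], [0.55, 0.0071], [0.5803, 0.0926], [0.5701, 0.0449]]
```

Heights check out: lips at about 24 mm on the bench and 33–35 mm in the cassette, and slot spacing is 48 mm on all three. I'll check the hinge and work out the first move (left bracket first, going to the middle layer).

```bash
cat >> h.py <<'E'
from scipy.spatial.transform import Rotation as Ro
def go(p,phi):
    o=sensors.get_obs();q=o['eef_rot'];R=Ro.from_quat(np.r_[q[1:],q[0]])
    T=Ro.from_quat([np.cos(phi/2),np.sin(phi/2),0,0])
    print('t=%.2f'%o['time_s'],'q',o['q'].round(2),'pos',o['eef_pos'].round(4),'delta mm',(R.inv().apply(np.array(p)-o['eef_pos'])*1e3).round(1),'turn',(R.inv()*T).as_rotvec().round(3))
E
python3 - <<'E'
from h import *
go((.4873,.3030,.12),.92)
# cassette: estimate from bracket_in
c=np.array([-.2045,-.9789]);n=np.array([.9789,-.2045])*1 # cassette y = z x c
n=np.array([.9789,-.2045])
B=np.array([.5717,.0522])
for u in [(229.5,157.5),(223,187.5)]:
    p=onz('top',u,.053)[:2];d=p-B;print('hinge rel bracket_in',(d@c*1e3).round(1),(d@n*1e3).round(1))
# sleeve ends & bar triangulation: scene (40,310)->, (118,350)
for s,t in [((185+35/4,165+40/4),(200+48/4,140+15/4)),((185+115/4,165+78/4),(200+15/4,140+130/4))]:
    p,e=tri(s,t);print(p.round(4),round(e*1e3,1),((p[:2]-B)@c).round(4),((p[:2]-B)@n).round(4))
b=cv2.imread('pics/t0.png')
X=np.zeros((600,800,3),np.uint8);X[:560]=cv2.resize(b[148:204,220:300],(800,560),interpolation=cv2.INTER_CUBIC)
for x,z in((-77,10),(77,10),(-77,48),(77,48),(-89,53)):
  pass
# overlay of predicted features for x0 = bracket_in x in cassette = 14
for x,z,col in((-77,.010,(0,0,255)),(77,.048,(0,255,0)),(-77,.048,(0,255,0)),(-89,.053,(255,0,0))):
    P=[proj('top',[*(B+c*(x-14)/1e3+n*y/1e3),z]) for y in(-32,32)]
    P=[((u-[220,148]+.5)*10).astype(int) for u in P];cv2.line(X,tuple(P[0]),tuple(P[1]),col,1)
for y in(-30,30):
    P=[((proj('top',[*(B+c*(x-14)/1e3+n*y/1e3),.016])-[220,148]+.5)*10).astype(int) for x in(-77,77)];cv2.line(X,tuple(P[0]),tuple(P[1]),(0,255,255),1)
cv2.imwrite('pics/c1.png',X)
E
```

```text
t=0.10 q [-1.39  0.18  1.61 -0.    1.35 -0.21] pos [ 0.2153 -0.5327  0.2305] delta mm [ 565.2 -672.8  111.7] turn [-0.001 -0.001 -0.536]
hinge rel bracket_in -102.4 33.8
hinge rel bracket_in -100.7 -38.2
[0.6316 0.1744 0.1385] 4.6 -0.1319 0.0337
[0.5678 0.1885 0.1406] 7.3 -0.1326 -0.0317
```

View pics/c1.png

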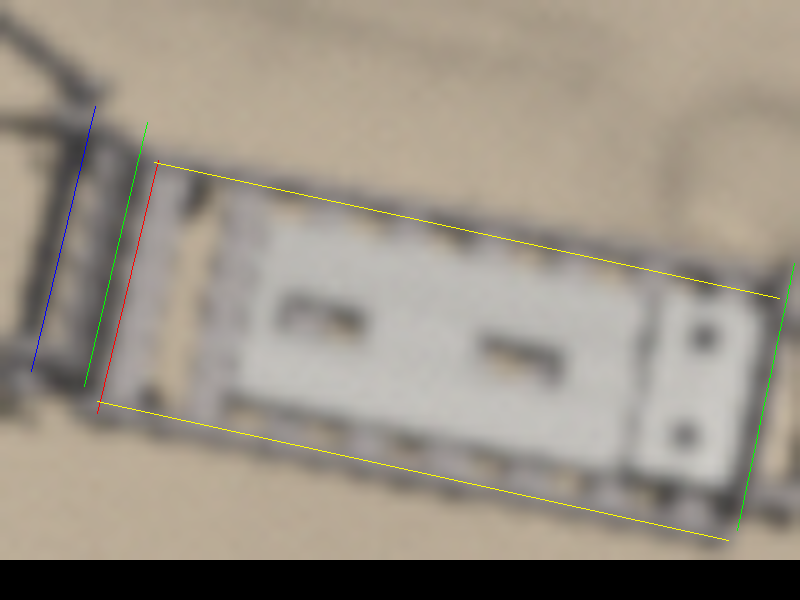

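The overlay shows the assumed cassette frame fits: rails (yellow), end plates (green/red) and hinge (blue) all land on the image features. bracket_in sits at about x=+13 in the cassette. I'll move over the left bracket.

Emit:
carry_out --deltas "40 -48 0 0 0 -0.1 0; 80 -96 0 0 0 -0.2 0; 120 -144 0 0 0 -0.3 0; 160 -192 0 0 0 -0.4 0; 200 -240 0 0 0 -0.536 0; 240 -288 0 0 0 -0.536 0; 280 -336 0 0 0 -0.536 0; 320 -384 10 0 0 -0.536 0; 360 -430 20 0 0 -0.536 0; 400 -478 30 0 0 -0.536 0; 440 -526 45 0 0 -0.536 0; 475 -570 60 0 0 -0.536 0"

```text
time_s: 1.6
eef_pos: [0.4426, 0.1755, 0.1709]
eef_rot: [0.0, 0.896, 0.444, 0.0]
wrist_force: [0.8, -0.8, 0.4]
opening: 1.0
grasp_force: 0.0
```

```bash
python3 - <<'E'
from h import *
go((.4873,.3030,.06),.92)
E
```

```text
t=1.60 q [ 0.13  0.02  1.91 -0.    1.21  0.78] pos [0.4426 0.1755 0.1709] delta mm [128.5 -41.7 110.9] turn [ 0.001 -0.     0.   ]
```

Emit:
carry_out --deltas "45 -14 25 0 0 0 0; 88 -28 55 0 0 0 0; 128 -41 85 0 0 0 0; 128.5 -41.7 111 0 0 0 0; 128.5 -41.7 111 0 0 0 0"

```text
time_s: 2.22
eef_pos: [0.4845, 0.3003, 0.0575]
eef_rot: [-0.0, 0.896, 0.444, -0.003]
wrist_force: [-0.4, -0.0, -0.3]
opening: 1.0
grasp_force: 0.0
```

```bash
python3 - <<'E'
from h import *
go((.4873,.3030,.0),.92)
a=cam('scene');b=cam('top')
M=np.zeros((600,800,3),np.uint8)
M[:400,:400]=cv2.resize(a[220:320,165:265],(400,400),interpolation=cv2.INTER_CUBIC)
M[:400,400:800]=cv2.resize(b[175:275,120:220],(400,400),interpolation=cv2.INTER_CUBIC)
cv2.imwrite('pics/g1.png',M)
E
```

```text
t=2.23 q [ 0.35  0.39  1.73 -0.    1.03  1.  ] pos [0.4845 0.3003 0.0575] delta mm [ 4.1  0.8 57.5] turn [-0.003  0.005  0.001]
```

View pics/g1.png

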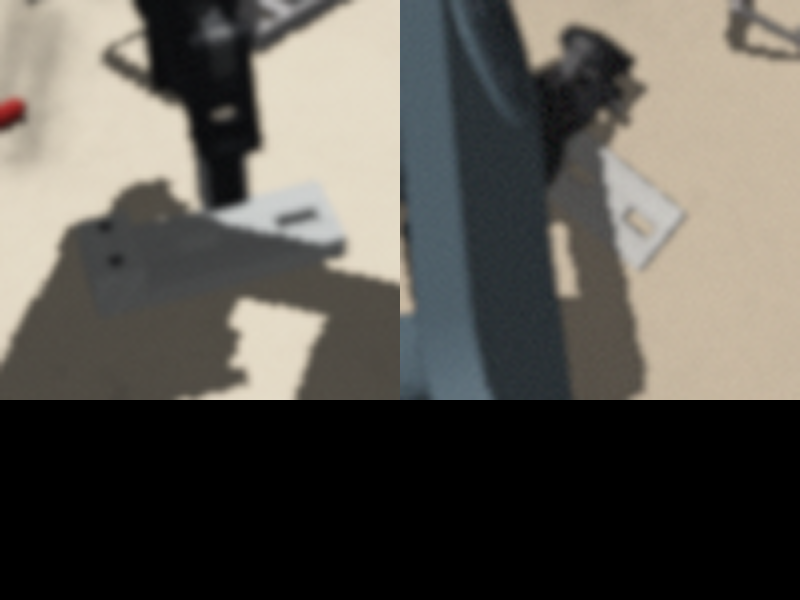

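The near finger stands over the middle of the bracket foot (left crop ~(225,180)), in line with it. I'll go down and grip.

Emit:
carry_out --deltas "2 0.4 25 0 0 0 0; 3 0.6 45 0 0 0 0; 3 0.6 56 0 0 0 0; 3 0.6 56 0 0 0 0; 3 0.6 56 0 0 0 0.3; 3 0.6 56 0 0 0 0.6; 3 0.6 56 0 0 0 1; 3 0.6 56 0 0 0 1; 3 0.6 56 0 0 0 1; 3 0.6 56 0 0 0 1; 3 0.6 56 0 0 0 1"

```text
time_s: 3.7
eef_pos: [0.49, 0.3031, 0.0055]
eef_rot: [0.0, 0.896, 0.444, 0.001]
wrist_force: [-1.2, -0.5, 5.8]
opening: 0.489
grasp_force: 60.6
```

```bash
python3 - <<'E'
from h import *
go((.4873,.3030,.12),.92)
E
```

```text
t=3.70 q [0.35 0.48 1.73 0.   0.93 1.  ] pos [0.49   0.3031 0.0055] delta mm [  -1.6   -2.  -114.5] turn [ 0.001 -0.001 -0.   ]
```

Emit:
carry_out --deltas "0 0 -30 0 0 0 1; 0 0 -80 0 0 0 1; 0 0 -140 0 0 0 1; 0 0 -195 0 0 0 1; -20 35 -225 0 0 -0.1 1; -45 77 -225 0 0 -0.2 1; -70 120 -225 0 0 -0.3 1; -95 163 -225 0 0 -0.4 1; -117.8 202.5 -225 0 0 -0.445 1; -117.8 202.5 -225 0 0 -0.445 1; -117.8 202.5 -225 0 0 -0.445 1; -117.8 202.5 -225 0 0 -0.445 1"

```text
time_s: 5.2
eef_pos: [0.5784, 0.0875, 0.2291]
eef_rot: [-0.0, 0.776, 0.631, -0.0]
wrist_force: [-0.1, 0.4, -2.6]
opening: 0.491
grasp_force: 62.1
```

```bash
python3 - <<'E'
from h import *
go((.5793,.0886,.08),1.365)
a=cam('scene','s2.png');b=cam('top','t2.png')
M=np.zeros((384,800,3),np.uint8)
M[:,:]=np.hstack([cv2.resize(a[100:260,140:307],(400,384),interpolation=cv2.INTER_CUBIC),cv2.resize(b[80:240,180:347],(400,384),interpolation=cv2.INTER_CUBIC)])
cv2.imwrite('pics/p1.png',M)
E
```

```text
t=5.20 q [-0.05  0.21  1.58  0.    1.35  0.15] pos [0.5784 0.0875 0.2291] delta mm [  1.2   0.7 149.1] turn [-0.001 -0.     0.001]
```

View pics/p1.png

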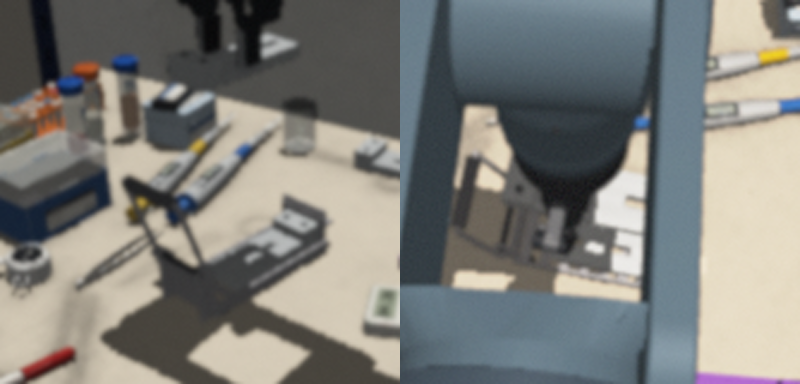

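The bracket is held level (scene crop ~(230,60)), lip towards the hinge, above the cassette. I'll lower it.

Emit:
carry_out --deltas "1 0.7 40 0 0 0 1; 1 0.7 85 0 0 0 1; 1 0.7 125 0 0 0 1; 1 0.7 155 0 0 0 1; 1 0.7 175 0 0 0 1; 1 0.7 188 0 0 0 1; 1 0.7 194 0 0 0 1; 1 0.7 198 0 0 0 1; 1 0.7 198 0 0 0 1; 1 0.7 198 0 0 0 1; 1 0.7 198 0 0 0 1"

```text
time_s: 6.68
eef_pos: [0.5803, 0.0871, 0.0318]
eef_rot: [0.0, 0.776, 0.631, 0.0]
wrist_force: [-0.5, 0.3, -3.1]
opening: 0.487
grasp_force: 62.1
```

```bash
python3 - <<'E'
from h import *
go((.5793,.0886,.0275),1.365)
a=cam('scene','s3.png')
cv2.imwrite('pics/p2.png',cv2.resize(a[150:250,180:300],(720,600),interpolation=cv2.INTER_CUBIC))
E
```

```text
t=6.67 q [-0.05  0.46  1.7   0.    0.98  0.15] pos [0.5803 0.0871 0.0318] delta mm [ 1.2 -1.2  4.3] turn [ 0.001 -0.    -0.   ]
```

View pics/p2.png

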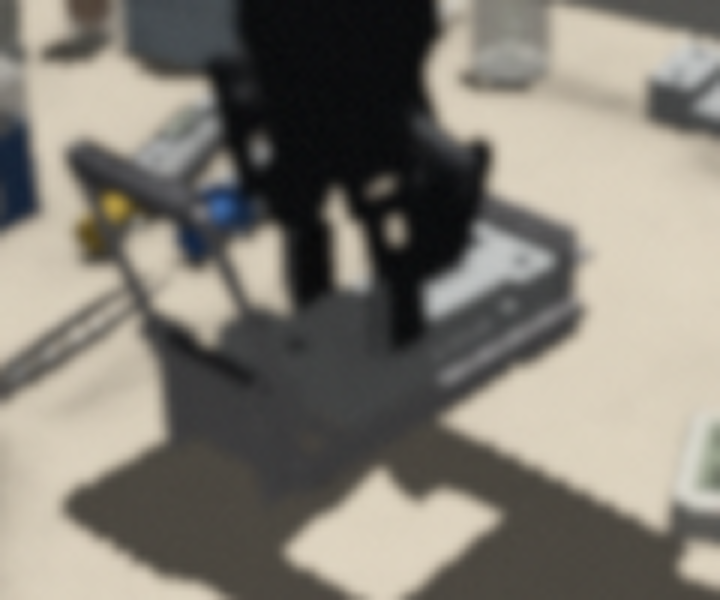

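The bracket is between the end plates, toe short of the lower lip (~(430,300)), and a few mm above the foot. I'll lower it until contact.

Emit:
carry_out --deltas "1.2 0 2 0 0 0 1; 1.2 0 3 0 0 0 1; 1.2 0 4 0 0 0 1; 1.2 0 4 0 0 0 1; 1.2 0 4 0 0 0 1"

```text
time_s: 7.35
eef_pos: [0.5802, 0.0884, 0.0275]
eef_rot: [-0.0, 0.776, 0.631, 0.0]
wrist_force: [-1.8, 0.7, 1.4]
opening: 0.487
grasp_force: 62.7
```

Emit:
carry_out --deltas "0 0 0.5 0 0 0 1; 0 0 0.5 0 0 0 1; 0 0 0.5 0 0 0 0.4; 0 0 0.5 0 0 0 0.2; 0 0 0.5 0 0 0 0; 0 0 0.5 0 0 0 0; 0 0 -15 0 0 0 0; 0 0 -60 0 0 0 0; 0 0 -120 0 0 0 0; 0 0 -170 0 0 0 0; 0 0 -200 0 0 0 0; 0 0 -200 0 0 0 0"

```text
time_s: 8.85
eef_pos: [0.5821, 0.0883, 0.2318]
eef_rot: [0.003, 0.776, 0.631, 0.003]
wrist_force: [-0.4, -0.6, -0.6]
opening: 0.997
grasp_force: 0.0
```

```bash
python3 - <<'E'
from h import *
h=np.array([.999,.02]);p=np.array([.540,-.212])+.0085*h
go((*p,.15),.02+np.pi); print(p)
E
```

```text
t=8.85 q [-0.05  0.21  1.58  0.    1.35  0.15] pos [0.5821 0.0883 0.2318] delta mm [-300.8   27.8   81.7] turn [ 0.006  0.006 -1.797]
[ 0.5484915 -0.21183  ]
```

Emit:
carry_out --deltas "-30 3 0 0 0 -0.17 0; -60 6 0 0 0 -0.34 0; -90 9 0 0 0 -0.51 0; -120 11 0 0 0 -0.68 0; -150 14 0 0 0 -0.85 0; -180 17 20 0 0 -1.02 0; -210 20 40 0 0 -1.19 0; -240 23 60 0 0 -1.36 0; -270 26 80 0 0 -1.53 0; -301 28 80 0 0 -1.7 0; -301 28 80 0 0 -1.797 0; -301 28 80 0 0 -1.797 0"

```text
time_s: 10.35
eef_pos: [0.5451, -0.2119, 0.146]
eef_rot: [-0.001, -0.009, 1.0, 0.001]
wrist_force: [0.2, 0.3, -0.6]
opening: 0.998
grasp_force: 0.0
```

```bash
python3 - <<'E'
from h import *
go((.5485,-.2118,.06),.02+np.pi)
a=cam('scene','s4.png');b=cam('top','t4.png')
M=np.zeros((600,800,3),np.uint8)
M[:400,:400]=cv2.resize(b[135:215,200:310],(400,400*80//110),interpolation=cv2.INTER_CUBIC)[:,:400] if 0 else 0
c=cv2.resize(b[140:206,200:310],(400,240),interpolation=cv2.INTER_CUBIC);M[:240,:400]=c
c=cv2.resize(a[155:245,180:290],(400,327),interpolation=cv2.INTER_CUBIC);M[250:577,:400]=c
c=cv2.resize(b[150:240,340:430],(390,300)if 0 else (390,390),interpolation=cv2.INTER_CUBIC);M[:300,400:790]=c[:300]
c=cv2.resize(a[110:185,270:370],(400,300),interpolation=cv2.INTER_CUBIC);M[300:600,400:800]=c
cv2.imwrite('pics/q1.png',M)
E
```

```text
t=10.35 q [-0.57  0.29  1.65  0.    1.2  -2.16] pos [ 0.5451 -0.2119  0.146 ] delta mm [-3.6 -0.1 86. ] turn [ 0.001 -0.002 -0.002]
```

View pics/q1.png

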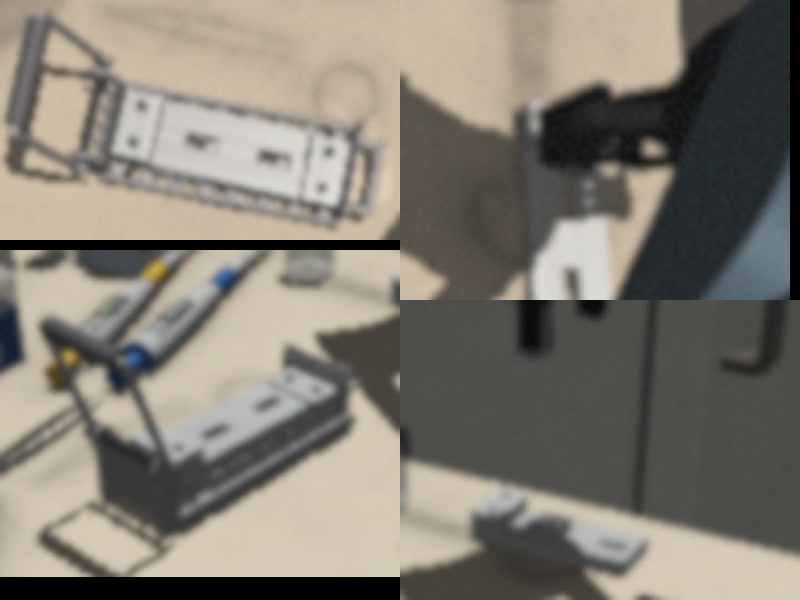

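The middle bracket lies level with its lip at the hinge plate (top crop ~(135,120)) and its toe short of the lower lip. Now the right bracket: down close first.

Emit:
carry_out --deltas "-2 0 40 0 0 0 0; -3 0 80 0 0 0 0; -3 0 100 0 0 0 0; -3 0 110 0 0 0 0; -3 0 110 0 0 0 0; -3 0 110 0 0 0 0"

```text
time_s: 11.2
eef_pos: [0.55, -0.2126, 0.0387]
eef_rot: [0.001, -0.01, 1.0, -0.001]
wrist_force: [-0.6, -1.0, 0.3]
opening: 1.0
grasp_force: 0.0
```

```bash
python3 - <<'E'
from h import *
go((.5485,-.2118,.004),.02+np.pi)
f=lambda x,y:(200+x/3.636,140+y/3.636)
H=[onz('top',f(*p),.046)[:2] for p in((140,104),(132,142))]
S=[onz('top',f(*p),.034)[:2] for p in((202,141),(274,159))]
I=[onz('top',f(*p),.034)[:2] for p in((330,153),(320,187))]
H,S,I=[np.mean(k,0) for k in(H,S,I)];d=(H-S)/np.linalg.norm(H-S)
c=np.array([-.2045,-.9789])
print(np.linalg.norm(H-S),'angle',np.arctan2(d[1],d[0]),'b1 ctr',H-.048*d,S+.017*d,'in ctr',I-.048*c)
C=(H-.048*d+S+.017*d)/2
print('rel in along/lat',(C-(I-.048*c))@c,(C-(I-.048*c))@[.9789,-.2045])
E
```

```text
t=11.20 q [-0.57  0.45  1.69  0.    1.   -2.16] pos [ 0.55   -0.2126  0.0387] delta mm [ 1.6  0.9 34.7] turn [-0.001  0.002  0.   ]
0.06701496039108629 angle 1.3529741348018016 b1 ctr [0.57834545 0.07981927] [0.57791001 0.07785192] in ctr [0.57170824 0.05204349]
rel in along/lat -0.02753957486609896 0.000805050644869609
```

Emit:
carry_out --deltas "1.5 0.8 20 0 0 0 0; 1.5 0.8 32 0 0 0 0; 1.5 0.8 34 0 0 0 0; 1.5 0.8 34 0 0 0 0.3; 1.5 0.8 34 0 0 0 0.6; 1.5 0.8 34 0 0 0 1; 1.5 0.8 34 0 0 0 1; 1.5 0.8 34 0 0 0 1; 1.5 0.8 34 0 0 0 1; 1.5 0.8 34 0 0 0 1"

```text
time_s: 12.45
eef_pos: [0.5482, -0.2117, 0.0042]
eef_rot: [0.001, -0.01, 1.0, -0.001]
wrist_force: [0.1, -0.9, 6.3]
opening: 0.488
grasp_force: 61.7
```

Emit:
carry_out --deltas "0 0 -25 0 0 0 1; 0 0 -70 0 0 0 1; 0 0 -125 0 0 0 1; 0 0 -180 0 0 0 1; 0 0 -220 0 0 0.1 1; 0 0 -220 0 0 0.2 1; 0 0 -220 0 0 0.2 1"

```text
time_s: 13.32
eef_pos: [0.5471, -0.2109, 0.2229]
eef_rot: [-0.0, 0.089, 0.996, 0.0]
wrist_force: [-0.3, -0.2, -3.9]
opening: 0.489
grasp_force: 61.6
```

```bash
python3 - <<'E'
from h import *
c=np.array([-.2045,-.9789]);p=np.array([.5723,.0516])+.0085*c
go((*p,.22),1.365)
E
```

```text
t=13.32 q [-0.57  0.21  1.59  0.    1.34 -1.96] pos [ 0.5471 -0.2109  0.2229] delta mm [ 22.1 254.3   3. ] turn [-0.000e+00 -1.000e-03  1.598e+00]
```

Emit:
carry_out --deltas "2 25 0 0 0 0.17 1; 4 50 0 0 0 0.34 1; 6 75 0 0 0 0.51 1; 9 100 0 0 0 0.68 1; 11 125 0 0 0 0.85 1; 13 150 0 0 0 1.02 1; 15 175 0 0 0 1.19 1; 18 200 0 0 0 1.36 1; 20 230 0 0 0 1.5 1; 22 254 0 0 0 1.598 1; 22 254 0 0 0 1.598 1; 22 254 0 0 0 1.598 1"

```text
time_s: 14.82
eef_pos: [0.5707, 0.0422, 0.2223]
eef_rot: [-0.001, 0.776, 0.631, -0.001]
wrist_force: [0.4, 0.6, -2.7]
opening: 0.492
grasp_force: 61.5
```

```bash
python3 - <<'E'
from h import *
c=np.array([-.2045,-.9789]);p=np.array([.5723,.0516])+.0083*c
go((*p,.0382),1.362)
E
```

```text
t=14.82 q [-0.13  0.18  1.62 -0.    1.34  0.07] pos [0.5707 0.0422 0.2223] delta mm [  1.3   0.  184.1] turn [-0.002  0.001  0.004]
```

Emit:
carry_out --deltas "1 0 40 0 0 0 1; 1 0 85 0 0 0 1; 1 0 125 0 0 0 1; 1 0 155 0 0 0 1; 1 0 170 0 0 0 1; 1 0 176 0 0 0 1; 1 0 179 0 0 0 1; 1 0 179 0 0 0 1; 1 0 179 0 0 0 1; 1 0 179 0 0 0 1"

```text
time_s: 16.08
eef_pos: [0.5724, 0.0437, 0.0452]
eef_rot: [0.001, 0.776, 0.63, 0.001]
wrist_force: [2.0, 3.4, 0.7]
opening: 0.487
grasp_force: 61.9
```

```bash
python3 - <<'E'
from h import *
go((.5706,.0435,.0382),1.362)
a=cam('scene','s5.png')
cv2.imwrite('pics/p5.png',cv2.resize(a[150:250,180:300],(720,600),interpolation=cv2.INTER_CUBIC))
E
```

```text
t=16.07 q [-0.13  0.41  1.73  0.    1.    0.08] pos [0.5724 0.0437 0.0452] delta mm [-0.6 -1.7  7. ] turn [ 0.002 -0.     0.002]
```

View pics/p5.png

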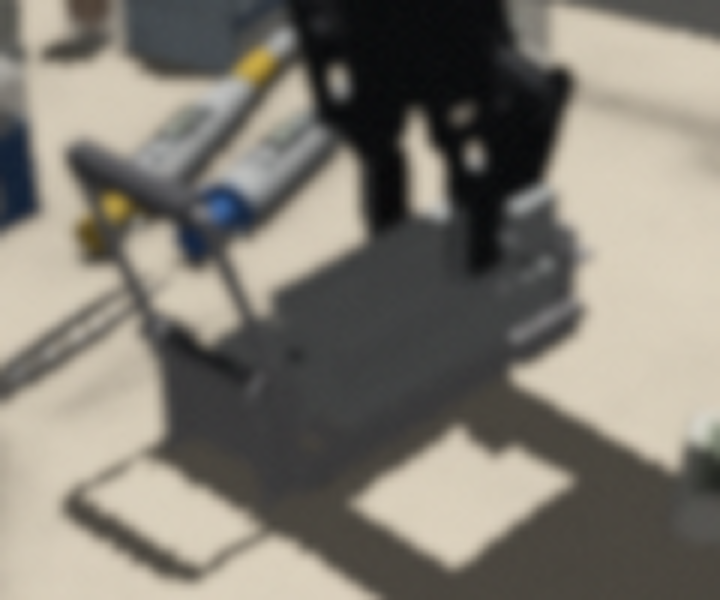

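The bracket is above the pile with its lip at the handle end, but it already shows a light side force of about 3 N towards the hinge, so the lip probably grazes the far plate. I'll nudge it 1 mm towards the hinge and recheck.

Emit:
carry_out --deltas "1.5 -1 -2 0 0 0 1; 1.5 -1 -2 0 0 0 1; 1.5 -1 -2 0 0 0 1; 1.5 -1 -2 0 0 0 1"

```text
time_s: 16.62
eef_pos: [0.5705, 0.0451, 0.046]
eef_rot: [-0.0, 0.776, 0.63, -0.0]
wrist_force: [-0.4, -0.2, -1.8]
opening: 0.491
grasp_force: 61.5
```

Emit:
carry_out --deltas "0 0 2 0 0 0 1; 0 0 3 0 0 0 1; 0 0 4 0 0 0 1; 0 0 4 0 0 0 1; 0 0 4 0 0 0 1"

```text
time_s: 17.25
eef_pos: [0.5709, 0.0453, 0.0426]
eef_rot: [0.0, 0.776, 0.63, 0.0]
wrist_force: [-1.1, 0.7, 2.0]
opening: 0.489
grasp_force: 62.0
```

Emit:
carry_out --deltas "0 0 1 0 0 0 1; 0 0 2 0 0 0 1; 0 0 2 0 0 0 1; 0 0 2 0 0 0 1"

```text
time_s: 17.75
eef_pos: [0.5711, 0.0454, 0.0413]
eef_rot: [0.0, 0.776, 0.63, 0.0]
wrist_force: [-3.5, 0.7, 10.7]
opening: 0.493
grasp_force: 62.8
```

```bash
python3 - <<'E'
from h import *
go((.5706,.0445,.0382),1.362);o=sensors.get_obs();print(o['wrist_force'],o['torque'])
E
```

```text
t=17.75 q [-0.13  0.42  1.74  0.    0.99  0.08] pos [0.5711 0.0454 0.0413] delta mm [-1.  -0.3  3.1] turn [ 0.001 -0.     0.002]
[-3.50917194  0.71863484 10.71541593] [-0.07502759  0.7214028  -0.10759242]
```

Contact comes about 4 mm too high, and the moment puts it on the handle side, so the lip end is likely sitting on the plate's flare. I'll lift slightly and probe towards the hinge.

Emit:
carry_out --deltas "0 0 -3 0 0 0 1; 1 0 -6 0 0 0 1; 1 0 -6 0 0 0 1; 1 0 -6 0 0 0 1; 1 0 -6 0 0 0 1"

```text
time_s: 18.38
eef_pos: [0.5708, 0.0463, 0.046]
eef_rot: [-0.0, 0.776, 0.63, -0.0]
wrist_force: [-0.6, -0.1, -2.9]
opening: 0.491
grasp_force: 61.6
```

```bash
python3 - <<'E'
from h import *
go((.5706,.0445,.0382),1.362);o=sensors.get_obs();print(o['wrist_force'],o['torque'])
a=cam('scene','s6.png');b=cam('top','t6.png')
g=a[150:250,185:305].astype(float)
g=np.clip(255*(g/150)**.6,0,255).astype(np.uint8)
X=cv2.resize(g,(720,600),interpolation=cv2.INTER_CUBIC);cv2.imwrite('pics/p6.png',X)
E
```

```text
t=18.38 q [-0.13  0.41  1.73  0.    1.    0.08] pos [0.5708 0.0463 0.046 ] delta mm [-1.8  0.2  7.8] turn [-0.001  0.     0.002]
[-0.63401115 -0.08535696 -2.88452189] [-0.01442231 -0.02334703 -0.00083539]
```

View pics/p6.png

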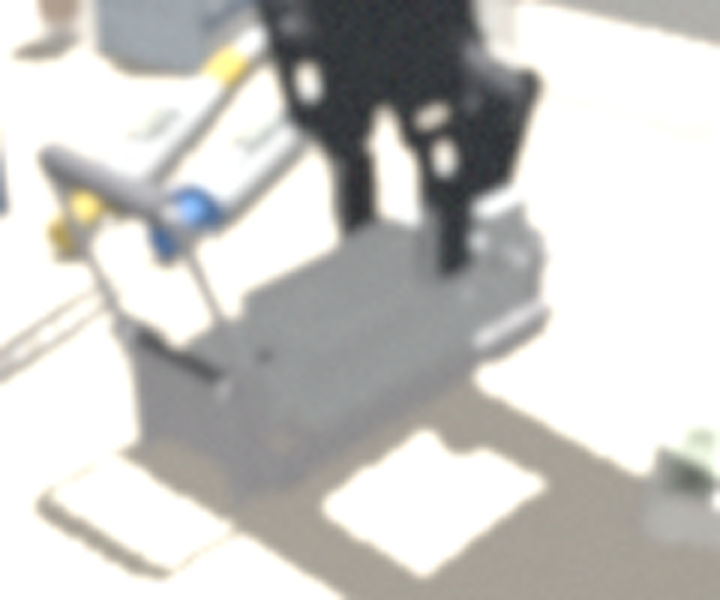

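The bracket is above the pile and hangs free now (force = its weight); the picture doesn't show the cause. I'll lower it here and watch the force. That was my last view, so from here I check numerically.

Emit:
carry_out --deltas "0 0 1 0 0 0 1; 0 0 2 0 0 0 1; 0 0 3 0 0 0 1; 0 0 3 0 0 0 1; 0 0 3 0 0 0 1"

```text
time_s: 19.1
eef_pos: [0.571, 0.0463, 0.0433]
eef_rot: [-0.0, 0.776, 0.63, -0.0]
wrist_force: [-0.5, 0.1, -2.0]
opening: 0.485
grasp_force: 61.5
```

Emit:
carry_out --deltas "0 0 1 0 0 0 1; 0 0 1.5 0 0 0 1; 0 0 1.5 0 0 0 1; 0 0 1.5 0 0 0 1"

```text
time_s: 19.6
eef_pos: [0.571, 0.0463, 0.0418]
eef_rot: [0.0, 0.776, 0.63, 0.0]
wrist_force: [0.2, 0.1, -2.4]
opening: 0.488
grasp_force: 61.5
```

It's free lower than before, so the flare was the cause. Continuing.

Emit:
carry_out --deltas "0 0 1 0 0 0 1; 0 0 2 0 0 0 1; 0 0 2 0 0 0 1; 0 0 2 0 0 0 1"

```text
time_s: 20.1
eef_pos: [0.571, 0.0462, 0.0398]
eef_rot: [-0.0, 0.776, 0.63, 0.0]
wrist_force: [-0.3, 0.1, -2.3]
opening: 0.491
grasp_force: 61.5
```

Emit:
carry_out --deltas "0 0 1 0 0 0 1; 0 0 1.5 0 0 0 1; 0 0 1.5 0 0 0 1; 0 0 1.5 0 0 0 1"

```text
time_s: 20.6
eef_pos: [0.571, 0.0463, 0.0383]
eef_rot: [-0.0, 0.776, 0.63, 0.0]
wrist_force: [-0.5, -1.3, -2.3]
opening: 0.489
grasp_force: 61.6
```

```bash
python3 - <<'E'
from h import *
o=sensors.get_obs();print(o['eef_pos'],o['wrist_force'],o['torque'])
E
```

```text
[0.5709988  0.0462668  0.03827427] [-0.5471203  -1.29562974 -2.25454018] [-0.0017471   0.03342466 -0.03603544]
```

Emit:
carry_out --deltas "0 0 0.5 0 0 0 1; 0 0 1 0 0 0 1; 0 0 1 0 0 0 1; 0 0 1 0 0 0 1"

```text
time_s: 21.1
eef_pos: [0.5711, 0.0463, 0.0382]
eef_rot: [0.0, 0.776, 0.63, -0.0]
wrist_force: [-4.4, 0.8, 7.2]
opening: 0.49
grasp_force: 62.5
```

Seated exactly at the expected height (0.0382). Releasing and retreating.

Emit:
carry_out --deltas "0 0 -0.5 0 0 0 1; 0 0 -0.5 0 0 0 0.4; 0 0 -0.5 0 0 0 0.2; 0 0 -0.5 0 0 0 0; 0 0 -0.5 0 0 0 0; 0 0 -0.5 0 0 0 0; 0 0 -15 0 0 0 0; 0 0 -60 0 0 0 0; 0 0 -120 0 0 0 0; 0 0 -170 0 0 0 0; 0 0 -200 0 0 0 0; 0 0 -200 0 0 0 0"

```text
time_s: 22.6
eef_pos: [0.5729, 0.0461, 0.2417]
eef_rot: [0.003, 0.776, 0.63, 0.003]
wrist_force: [0.2, 0.6, -0.4]
opening: 0.996
grasp_force: 0.0
```

Emit:
carry_out --deltas "-60 0 0 0 0 0 0.5; -120 0 0 0 0 0 1; -180 0 0 0 0 0 1; -230 0 0 0 0 0 1; -230 0 0 0 0 0 1; -230 0 0 0 0 0 1"

```text
time_s: 23.35
eef_pos: [0.5232, -0.1783, 0.2363]
eef_rot: [-0.001, 0.777, 0.63, -0.0]
wrist_force: [-0.1, 0.5, -0.5]
opening: -0.001
grasp_force: 0.0
```

```bash
python3 - <<'E'
from h import *
o=sensors.get_obs();print(o['eef_pos'],o['opening'],o['q'].round(2))
a=cam('scene','s7.png');b=cam('top','t7.png')
# dark blobs near the predicted holes/slots of top bracket and b1's lip
c=np.array([-.2045,-.9789]);n=np.array([.9789,-.2045])
ctr=np.array([.5710,.0463])-.0083*c
F={'h1':(*(ctr+.048*c+.012*n),.058),'h2':(*(ctr+.048*c-.012*n),.058),'s1':(*(ctr-.041*c),.046),'s2':(*(ctr+.007*c),.046)}
for k,P in F.items():
    r=[]
    for nm,im in(('scene',a),('top',b)):
        u=proj(nm,P);g=cv2.cvtColor(im,cv2.COLOR_BGR2GRAY).astype(float)
        w=cv2.resize(g,None,fx=4,fy=4,interpolation=cv2.INTER_CUBIC)
        x,y=((u+.5)*4-.5).astype(int);R=14 if k[0]=='h' else 20
        p=w[y-R:y+R+1,x-R:x+R+1];t=np.clip(np.median(p)-12-p,0,None)
        # keep blob connected to darkest near centre
        yy,xx=np.mgrid[-R:R+1,-R:R+1]
        m=(t>8).astype(np.uint8);N,l,st,ce=cv2.connectedComponentsWithStats(m)
        best=min(range(1,N),key=lambda i:np.hypot(*(ce[i]-R))-.02*st[i,4],default=None)
        if best is None: r.append(None);print(k,nm,'none');continue
        s=(l==best)*t;q=np.array([(s*xx).sum(),(s*yy).sum()])/s.sum()/4
        r.append(u+q);print(k,nm,u.round(1),'offset px',q.round(2),'area',st[best,4])
    if all(v is not None for v in r):
        p,e=tri(*r);d=p-P;print('   tri',p.round(4),'err',round(e*1e3,1),'d along,lat,z mm',(np.array([d[:2]@c,d[:2]@n,d[2]])*1e3).round(1))
E
```

```text
[ 0.5231725  -0.17831591  0.23629913] -0.0012691674884354888 [-0.54  0.13  1.66  0.    1.36 -0.34]
h1 scene [258.2 181.3] offset px [0.49 0.11] area 52
h1 top [290.2 179.5] offset px [ 0.53 -0.08] area 153
   tri [0.5746 0.0035 0.0571] err 0.8 d along,lat,z mm [ 1.4  0.3 -0.9]
h2 scene [265.3 184.5] offset px [1.06 0.33] area 12
h2 top [288.  189.6] offset px [0.79 0.02] area 146
   tri [0.5506 0.0076 0.0562] err 1.8 d along,lat,z mm [ 2.4 -0.  -1.8]
s1 scene [235.5 201.1] offset px [0.84 0.65] area 339
s1 top [251.2 177.2] offset px [ 1.3  -0.02] area 538
   tri [0.5815 0.0914 0.0425] err 0.8 d along,lat,z mm [ 3.   1.1 -3.5]
s2 scene [250.  193.4] offset px [0.87 0.66] area 351
s2 top [271.4 181.6] offset px [1.57 0.02] area 524
   tri [0.5718 0.0437 0.0421] err 0.6 d along,lat,z mm [ 3.7  1.3 -3.9]
```

The top bracket is flat and in place: hole heights match, slots have the usual −3.5 mm bias, and it sits about 2 mm further from the hinge, which explains the flare contact. Now the bar: its sleeve is at z≈0.14, 29 mm behind the hinge (angle ≈1.89). I'll go behind it with shut fingers.

```bash
cat >> h.py <<'E'
Hc=np.array([.5909,.1539]);cc=np.array([-.2045,-.9789])
def bar(s,z): go((*(Hc+s*cc),z),1.365)
E
python3 - <<'E'
from h import *
bar(-.064,.236);bar(-.064,.113)
E
```

```text
t=23.45 q [-0.54  0.13  1.66  0.    1.36 -0.34] pos [ 0.5237 -0.1775  0.2367] delta mm [402.2  -1.9   1. ] turn [-0.001 -0.001  0.   ]
t=23.45 q [-0.54  0.13  1.66  0.    1.36 -0.34] pos [ 0.5237 -0.1775  0.2367] delta mm [402.1  -1.7 124. ] turn [-0.001 -0.001  0.   ]
```

Emit:
carry_out --deltas "45 0 0 0 0 0 1; 95 0 0 0 0 0 1; 145 0 0 0 0 0 1; 195 0 0 0 0 0 1; 245 0 0 0 0 0 1; 295 -1 0 0 0 0 1; 345 -2 0 0 0 0 1; 385 -2 0 0 0 0 1; 402 -2 0 0 0 0 1; 402 -2 0 0 0 0 1; 402 -2 0 0 0 0 1"

```text
time_s: 24.82
eef_pos: [0.6042, 0.2141, 0.2372]
eef_rot: [0.0, 0.776, 0.63, -0.0]
wrist_force: [0.0, 0.3, 0.3]
opening: 0.001
grasp_force: 0.0
```

```bash
python3 - <<'E'
from h import *
bar(-.064,.113);bar(.0,.113)
E
```

```text
t=24.82 q [ 0.16  0.32  1.42 -0.    1.4   0.36] pos [0.6042 0.2141 0.2372] delta mm [  2.4  -0.6 124.2] turn [-0.     0.001 -0.002]
t=24.82 q [ 0.16  0.32  1.42 -0.    1.4   0.36] pos [0.6042 0.2141 0.2372] delta mm [-61.6  -0.5 124.2] turn [-0.     0.001 -0.002]
```

Emit:
carry_out --deltas "3 0 40 0 0 0 1; 3 0 80 0 0 0 1; 3 0 110 0 0 0 1; 3 0 122 0 0 0 1; 3 0 122 0 0 0 1; -5 0 122 0 0 0 1; -12 0 122 0 0 0 1; -20 0 122 0 0 0 1; -28 0 122 0 0 0 1; -28 0 122 0 0 0 1"

```text
time_s: 26.08
eef_pos: [0.5985, 0.1867, 0.1154]
eef_rot: [0.0, 0.777, 0.63, -0.0]
wrist_force: [1.1, 0.8, -0.9]
opening: -0.004
grasp_force: 0.0
```

Emit:
carry_out --deltas "-10 0 0 0 0 0 1; -20 0 0 0 0 0 1; -30 0 1 0 0 0 1; -40 0 3 0 0 0 1; -50 0 6 0 0 0 1; -60 0 10 0 0 0 1; -68 0 14 0 0 0 1; -75 0 17 0 0 0 1; -75 0 17 0 0 0 1"

```text
time_s: 27.2
eef_pos: [0.5827, 0.1136, 0.0978]
eef_rot: [-0.0, 0.777, 0.63, -0.001]
wrist_force: [-1.2, 0.4, -0.1]
opening: -0.0
grasp_force: 0.0
```

```bash
python3 - <<'E'
from h import *
bar(.049,.100);o=sensors.get_obs();print(o['wrist_force'])
# sleeve: top-view dark blob near arc
b=cam('top','t8.png');a=cam('scene','s8.png')
E
```

```text
t=27.20 q [-0.01  0.37  1.66 -0.    1.11  0.2 ] pos [0.5827 0.1136 0.0978] delta mm [-7.8 -0.2 -2.2] turn [-0.001  0.001 -0.002]
[-1.15419591  0.35642269 -0.11345766]
```

```bash
python3 - <<'E'
from h import *
p7,p8,s7,s8=[cv2.imread(f'pics/{n}.png').astype(int) for n in('t7','t8','s7','s8')]
d={}
for th in(1.89,1.5,1.2,1.0,.9,.8,.7,.6,.5):
    r=[]
    for nm,A,B in(('scene',s7,s8),('top',p7,p8)):
        v=[]
        for y in(-.025,.025):
            P=[*(Hc+.092*np.cos(th)*cc+y*np.array([.9789,-.2045])),.053+.092*np.sin(th)]
            u=proj(nm,P).round().astype(int);v.append((A[u[1]-1:u[1]+2,u[0]-1:u[0]+2].mean().round().astype(int),B[u[1]-1:u[1]+2,u[0]-1:u[0]+2].mean().round().astype(int)))
        r.append(v)
    print(th,[[tuple(map(int,q)) for q in v] for v in r])
E
```

```text
1.89 [[(77, 114), (84, 193)], [(102, 92), (104, 67)]]
1.5 [[(146, 68), (167, 176)], [(137, 72), (174, 55)]]
1.2 [[(94, 13), (141, 129)], [(183, 40), (181, 54)]]
1.0 [[(164, 45), (141, 12)], [(184, 33), (183, 47)]]
0.9 [[(184, 48), (174, 12)], [(207, 56), (184, 48)]]
0.8 [[(189, 55), (133, 12)], [(207, 81), (184, 43)]]
0.7 [[(190, 108), (123, 12)], [(206, 208), (184, 93)]]
0.6 [[(192, 185), (111, 13)], [(196, 214), (186, 166)]]
0.5 [[(192, 201), (91, 23)], [(184, 201), (185, 114)]]
```

The sleeve has left its start (scene patch 84→193) and now stands near 0.85 rad. Next I back off, rise, and press from above.

Emit:
carry_out --deltas "12 0 0 0 0 0 1; 12 0 -35 0 0 0 1; 12 0 -65 0 0 0 1; -15 0 -65 0 0 0 1; -39 0 -65 0 0 0 1; -39 0 -65 0 0 0 1; -39 0 -50 0 0 0 1; -39 0 -35 0 0 0 1; -39 0 -20 0 0 0 1; -39 0 -8 0 0 0 1; -39 0 4 0 0 0 1; -39 0 4 0 0 0 1"

```text
time_s: 28.8
eef_pos: [0.5743, 0.0761, 0.0929]
eef_rot: [-0.001, 0.776, 0.63, -0.001]
wrist_force: [-0.5, 0.6, -1.0]
opening: -0.0
grasp_force: 0.0
```

```bash
python3 - <<'E'
from h import *
bar(.083,.062);o=sensors.get_obs();print(o['wrist_force'])
E
```

```text
t=28.80 q [-0.07  0.35  1.7   0.    1.09  0.13] pos [0.5743 0.0761 0.0929] delta mm [-3.4  0.4 30.9] turn [-0.002  0.    -0.001]
[-0.4656964   0.63214494 -1.01231804]
```

```bash
python3 - <<'E'
from h import *
A,B=cam('scene','s9.png').astype(int),cam('top','t9.png').astype(int)
s7,t7=[cv2.imread(f'pics/{n}.png').astype(int) for n in('s7','t7')]
for th in np.arange(1.3,-.11,-.1):
    r=[]
    for nm,X,Y in(('scene',s7,A),('top',t7,B)):
        for y in(-.028,.028):
            P=[*(Hc+.092*np.cos(th)*cc+y*np.array([.9789,-.2045])),.053+.092*np.sin(th)]
            u=proj(nm,P).round().astype(int);f=lambda I:int(I[u[1]-1:u[1]+2,u[0]-1:u[0]+2].mean());r.append((f(X),f(Y)))
    print(th.round(2),r)
c=A[140:240,180:300].astype(np.uint8)
E
```

```text
1.3 [(123, 61), (168, 175), (124, 75), (178, 72)]
1.2 [(83, 36), (167, 174), (186, 87), (180, 70)]
1.1 [(123, 35), (117, 122), (191, 88), (178, 67)]
1.0 [(180, 34), (114, 64), (184, 88), (181, 58)]
0.9 [(187, 35), (168, 56), (204, 61), (182, 55)]
0.8 [(189, 46), (156, 56), (187, 56), (183, 54)]
0.7 [(191, 106), (117, 39), (179, 64), (183, 55)]
0.6 [(191, 191), (123, 39), (161, 74), (184, 56)]
0.5 [(191, 198), (81, 45), (150, 46), (185, 52)]
0.4 [(173, 179), (153, 136), (131, 45), (183, 50)]
0.3 [(169, 176), (181, 162), (106, 59), (181, 48)]
0.2 [(165, 172), (189, 188), (99, 90), (175, 47)]
0.1 [(170, 177), (190, 186), (120, 132), (167, 47)]
-0.0 [(148, 153), (186, 149), (120, 132), (155, 47)]
-0.1 [(73, 74), (182, 114), (141, 156), (155, 48)]
```

The bar still stands at about 0.85 rad and the finger came down just in front of the sleeve. I'll rise, shift back over it and follow the arc down.

Emit:
carry_out --deltas "0 0 -35 0 0 0 1; 0 0 -67 0 0 0 1; 17 0 -67 0 0 0 1; 17 0 -67 0 0 0 1; 17 0 -50 0 0 0 1; 15 0 -37 0 0 0 1; 10 0 -25 0 0 0 1; 5 0 -13 0 0 0 1; 0 0 -3 0 0 0 1; -3 0 5 0 0 0 1; -5 0 13 0 0 0 1; -5 0 18 0 0 0 1"

```text
time_s: 30.4
eef_pos: [0.574, 0.0711, 0.0757]
eef_rot: [-0.0, 0.776, 0.63, -0.0]
wrist_force: [0.1, 0.0, 0.1]
opening: -0.006
grasp_force: 0.3
```

```bash
python3 - <<'E'
from h import *
bar(.087,.060);o=sensors.get_obs();print(o['wrist_force'])
A,B=cam('scene','s10.png').astype(int),cam('top','t10.png').astype(int)
s7,t7=[cv2.imread(f'pics/{n}.png').astype(int) for n in('s7','t7')]
for th in np.arange(1.,-.11,-.1):
    r=[]
    for nm,X,Y in(('scene',s7,A),('top',t7,B)):
        for y in(-.028,.028):
            P=[*(Hc+.092*np.cos(th)*cc+y*np.array([.9789,-.2045])),.053+.092*np.sin(th)]
            u=proj(nm,P).round().astype(int);f=lambda I:int(I[u[1]-1:u[1]+2,u[0]-1:u[0]+2].mean());r.append((f(X),f(Y)))
    print(th.round(2),r)
E
```

```text
t=30.40 q [-0.08  0.37  1.71  0.    1.06  0.13] pos [0.574  0.0711 0.0757] delta mm [-2.5 -0.4 15.7] turn [-0.    -0.    -0.001]
[0.05782212 0.04873175 0.14817688]
1.0 [(180, 40), (114, 120), (184, 89), (181, 74)]
0.9 [(187, 40), (168, 176), (204, 92), (182, 72)]
0.8 [(189, 17), (156, 162), (187, 88), (183, 65)]
0.7 [(191, 18), (117, 123), (179, 60), (183, 62)]
0.6 [(191, 83), (123, 129), (161, 51), (184, 58)]
0.5 [(191, 138), (81, 85), (150, 60), (185, 53)]
0.4 [(173, 176), (153, 155), (131, 44), (183, 54)]
0.3 [(169, 158), (181, 158), (106, 40), (181, 54)]
0.2 [(165, 97), (189, 63), (99, 45), (175, 53)]
0.1 [(170, 103), (190, 60), (120, 70), (167, 51)]
0.0 [(148, 112), (186, 164), (120, 70), (155, 49)]
-0.1 [(73, 65), (182, 159), (141, 85), (155, 47)]
```

The bar follows now (~0.17 rad). I'll press it home.

Emit:
carry_out --deltas "-2.5 0 5 0 0 0 1; -2.5 0 10 0 0 0 1; -2.5 0 13 0 0 0 1; -2.5 0 15 0 0 0 1; -2.5 0 16 0 0 0 1; -2.5 0 16 0 0 0 1; -2.5 0 16 0 0 0 1"

```text
time_s: 31.38
eef_pos: [0.5737, 0.0688, 0.0603]
eef_rot: [-0.0, 0.776, 0.63, 0.0]
wrist_force: [0.2, 0.6, 0.1]
opening: -0.004
grasp_force: 0.0
```

Emit:
carry_out --deltas "0 0 1 0 0 0 1; 0 0 2 0 0 0 1; 0 0 2 0 0 0 1; 0 0 2 0 0 0 1"

```text
time_s: 31.88
eef_pos: [0.574, 0.0687, 0.0597]
eef_rot: [0.0, 0.776, 0.63, 0.0]
wrist_force: [-4.0, 0.2, 10.6]
opening: 0.002
grasp_force: 5.3
```

Firm stop at z=0.0597, the height of the sleeve top when the bar is level. Retreating and checking.

Emit:
carry_out --deltas "0 0 -10 0 0 0 1; 0 0 -50 0 0 0 1; 0 0 -100 0 0 0 1; 0 0 -150 0 0 0 1; -60 0 -170 0 0 0 1; -120 0 -170 0 0 0 1; -180 0 -170 0 0 0 1; -240 0 -170 0 0 0 1; -240 0 -170 0 0 0 1; -240 0 -170 0 0 0 1"

```text
time_s: 33.12
eef_pos: [0.5243, -0.166, 0.2284]
eef_rot: [-0.0, 0.777, 0.63, 0.0]
wrist_force: [0.3, 0.9, -0.0]
opening: -0.0
grasp_force: 0.0
```

```bash
python3 - <<'E'
from h import *
o=sensors.get_obs();print(o['time_s'],o['eef_pos'],o['wrist_force'])
A,B=cam('scene','s11.png'),cam('top','t11.png')
s7,t7=cv2.imread('pics/s7.png'),cv2.imread('pics/t7.png')
n=np.array([.9789,-.2045])
for th in (.4,.2,.1,0,-.1,-.2):
    r=[]
    for nm,X,Y in(('scene',s7,A),('top',t7,B)):
        for y in(-.028,.028):
            P=[*(Hc+.092*np.cos(th)*cc+y*n),.053+.092*np.sin(th)]
            u=proj(nm,P).round().astype(int);f=lambda I:int(I[u[1]-1:u[1]+2,u[0]-1:u[0]+2].mean());r.append((f(X),f(Y)))
    print(th,r)
# did the lip holes of the top bracket stay? phase shift of lip patches
for nm,X,Y in(('scene',s7,A),('top',t7,B)):
    u=proj(nm,[.5625,.005,.058]).astype(int);g=[cv2.cvtColor(i,cv2.COLOR_BGR2GRAY) for i in(X,Y)]
    T=g[0][u[1]-7:u[1]+8,u[0]-8:u[0]+9];W=g[1][u[1]-13:u[1]+14,u[0]-14:u[0]+15]
    _,mx,_,l=cv2.minMaxLoc(cv2.matchTemplate(W,T,cv2.TM_CCOEFF_NORMED));print(nm,'lip shift px',l[0]-6,l[1]-6,round(mx,3))
# bystanders: match to initial
t0=cv2.cvtColor(cv2.imread('pics/t0.png'),6);g=cv2.cvtColor(B,6)
for k,(x,y) in dict(timer=(264,250),forceps=(242,131),marker=(160,151),beaker=(370,141)).items():
    T=t0[y-14:y+15,x-18:x+19];W=g[y-24:y+25,x-28:x+29];_,mx,_,l=cv2.minMaxLoc(cv2.matchTemplate(W,T,cv2.TM_CCOEFF_NORMED));print(k,l[0]-10,l[1]-10,round(mx,3))
E
```

```text
33.125 [ 0.52432866 -0.16596507  0.22841799] [ 0.31297823  0.94261635 -0.00872531]
0.4 [(173, 172), (153, 153), (131, 97), (183, 132)]
0.2 [(165, 164), (189, 189), (99, 112), (175, 105)]
0.1 [(170, 127), (190, 160), (120, 120), (167, 108)]
0 [(148, 100), (186, 80), (120, 120), (155, 107)]
-0.1 [(73, 94), (182, 67), (141, 135), (155, 109)]
-0.2 [(62, 62), (180, 139), (137, 136), (169, 106)]
scene lip shift px 0 0 1.0
top lip shift px 0 0 0.896
timer 0 0 0.195
forceps 0 0 0.994
marker 0 0 0.998
beaker 0 0 0.998
```

```bash
python3 -c "
from h import *
print(ctrl.hand_in())"
```

```text
the job is handed in; nothing more can be done
None
```

I handed the job in after about 33 s of the 70 s: both loose brackets are stacked with alternating lips and the bar is pressed down level on the top one. Forceps, marker and beaker showed no shift; the timer was hidden by the arm in the last check, but I never worked near it, and the hand-in returned no verdict.

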